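# Slide the equipment board home in the trauma case and lock it

## Robot

A 6-joint arm with a two-finger parallel gripper is mounted at the origin on the work surface. World frame = base frame: x ahead of the robot, y to its left, z up, the work surface at z = 0. Lengths are in mm, angles in degrees, forces in N, time in s.
With the tool pointing down it reaches from about 275 to 725 mm from the base axis. Payload 15.9 kg.
Tool frame: the origin (TCP) lies on the mounting face of the last link; the fingertips stand 173 mm ahead of it and the grasp point (between the pads) lies 155 mm ahead of it; z points along the fingers, y is the line along which they close (so a half turn about z gives the same grasp; the last joint's range is limited). The gripper opens to 85 mm and grips with 20 to 120 N. Pads are 22 mm wide; open, the fingers measure 114 mm over their backs; the gripper's body (76 mm by 85 mm) begins 54 mm behind the grasp point. The pads swing forward as they close: fully open they stand 13 mm farther back than shut.
Start: joints at [66.291, 12.198, -1.971, 75.831, 0, 90], TCP at [201.038, 457.788, 404.706] pointing down, gripper open.
Joint ranges: [-170.91, 170.91], [-42.67, 98.43], [-65.05, 77.54], [-120.47, 116.71], [-90, 82.35], [-180, 180]. Speed limits (degrees/s): [108.29, 108.29, 136.94, 147.25, 180, 180].

## Interface

Orientations are given as [roll, pitch, yaw] about the fixed x, y, z axes, in that order (R = Rz(yaw) Ry(pitch) Rx(roll)).
In Python, from cell import env, imaging gives the robot as it stands.
- The arm moves only by the tool move_arm, never from a script. Its argument "motion" is a list of rows, each a list of 7 numbers: the shift along the tool's x, y, z in cm, then the turn, a rotation vector about the tool's x, y, z in rad, then the opening, from 0 (shut) to 1 (fully open). In form: [[dx, dy, dz, wx, wy, wz, jaw], ...]. A call has 1 to 20 rows; each row shifts and turns the commanded pose from where the row before left it, along the tool's axes as they then stand; what a row does not reach is not made up. A row lasts 1/8 s, in which the tool goes at most 62.5 mm and 10.7 degrees, less where a joint would pass 70% of its speed; a pose out of reach is approached as far as the arm can. A call is refused whole if a number of a shift passes 6.25 or a number of a turn 0.188, either way. A call with a gripper value outside its range is refused whole. The fingers move at their own pace and stop on an object; the grip force is fixed at half the most. Time passes only in rows, so rows that do not move let the fingers close. It gives the time, the measured TCP pose, the force, the opening and the grip force at its end, in the units of the state.
- env.read_state(): the state, without advancing time (a new reading comes with each control period).
- imaging.grab_frame(name): name is "scene" or "top" or "wrist"; returns (picture, depth): 420x560x3 uint8, red, green, blue; 420x560 float32, mm along the optical axis (not along the pixel's ray), 0 where there is no reading.
- imaging.camera_params(name): a dict with "fx", "fy", "cx", "cy" (pixels), "k1" (the pictures are not rectified: a ray, as slopes to the right and down, at radius r is drawn at 1 + k1 r^2 times it, then the intrinsics apply), "world_to_cam" (4x4, takes a point from world to camera coordinates); the wrist camera has in their place "hand_eye" (4x4, takes a point from camera to tool coordinates, whose origin is the TCP and whose axes are the flange's). Camera axes: x right, y down, z forward; pixel columns grow to the right and rows downward; lengths in mm; the calibration is good to about 2 mm. A picture is of the moment at which its call begins: read the wrist's pose just before it. camera_params takes no time and is no camera call.
- env.hand_in(): hands the job in; it is judged then, once.
The state is a dict: "clock": time; "joints": joint angles; "joint_vel": joint speeds; "effort": joint torques, N m; "ee_pos": TCP position; "ee_rot": TCP orientation; "contact_force": force on the tool from outside, world axes, zero at the start; "wrist_torque": the same for the moment, N m; "opening": finger opening in mm; "finger_force": force on a finger pad.
Only numpy, scipy, OpenCV 4.12 (cv2) and the standard library are available. Lean on these libraries where they do the work, as an engineer would, in place of code of your own. Each camera call takes 0.05 s, during which the arm holds its last target. There are 200 camera calls.

## Task

In the open orange trauma case, push the aluminium board by its blue lip along its two rails with a fingertip until you feel it drop into the locating notches, then push the red locking slide fully in over the board's edge. Only push: the board must not be lifted or tipped up, and the laryngoscope handle, drill, oximeter and penlight nearby must stay where they are.

Things in the scene. Friction and masses are not known exactly. Their poses are not given: they have to be found in the camera images.
- case: Open orange case fixed to the counter, 208 (x) x 352 (y) x 100 mm high, walls 6 mm; origin at the centre of its underside, y along its length. Two grey rails run along y inside the long walls, tops 10 mm below the rim, with notches 22 mm long with yellow floors. The board slides towards the case's +y. The case's lid (45 mm high) lies fixed beside its +x wall.
- board: Loose aluminium board on the rails, 193 (x) x 150 (y) x 8 mm, about 0.6 kg, on four feet 7 mm high. Origin mid length and width, level with the feet's undersides; upper face 15 mm above it. Axes parallel to the case's, 1.5 mm play each side. Slides with 1 to 4 N; drops 7 mm when all feet meet their notches, whose far ends then stop it. Starts 85 to 170 mm short of its seat.
- seat (a point): Point fixed in the case where the board's origin lies when seated (give or take 3 mm along y): 85 mm towards +y from the case's middle and 83 mm above its underside; the rim is 17 mm above this point. While sliding on the rails the board's origin is 7 mm higher than this point.
- board_lip (a point): Centre of the upright rear face (facing -y) of the blue push lip on the board's -y edge, at (0, -75, 30) mm in the board's frame: the face to push, towards +y. The lip is 110 mm wide (x), 30 mm high (15 mm below to 15 mm above this point), upright behind, sloping in front; its rear face is flush with the board's edge.
- lock (a joint): Travel of the red locking slide, m: 0 drawn back, 0.026 fully in, where it stops. Moves towards the case's -y, friction about 1.5 N, stays where left. Its 6 mm tongue runs 1 mm above the rim: it passes over the +y edge of a seated board (by about 20 mm when fully in) but butts against a board still up on the rails.
- lock_push (a point): Centre of the outer face (facing +y) of the red tab on the locking slide, 19 mm above the rim: push it towards the case's -y. Tab 44 mm wide (x), 14 mm thick, 16 mm above to 12 mm below this point; below it the tongue plate reaches 5 mm further out. It rides on a grey bracket 64 mm wide outside the +y end wall, top level with the rim, with guide strips 9 mm high at both sides.
- turntable: White lazy-susan turntable 250 mm across, 22 mm high with three green airways fixed on it, fixed on the counter beyond the case's -y end; origin under its centre.
- drill: Small yellow bone drill lying loose on the turntable, about 105 x 87 x 34 mm; origin at its underside. Leave alone.
- laryngoscope: Chrome laryngoscope handle standing loose on the counter near the case's +y end, 29 mm across, 120 mm high; origin at the centre of its foot. Leave alone.
- oximeter: Black pulse oximeter lying loose on the counter near the case's +y end, 34 x 60 x 29 mm; origin at the centre of its underside. Leave alone.
- penlight: Steel penlight lying loose on the counter before the case's -x wall, 120 mm long, 12 mm thick; origin at the middle of its underside. Leave alone.
Mind the look-alikes: they are no part of the job. Of the things like the board, leave any that is yellow; of the rest the smaller one is meant.

How it is judged (in metres and radians):
On the way, in this order (a step that is already met when the one before it is completed fails the run):
1. the fingers push the board along while it still rides up on the rails (contact force between the fingers and board above 0.1 N and distance of board from where it was at the start of the episode above 0.015 m and z of board in the frame of case above 0.087 m).
2. the board has dropped into its notches (z of board in the frame of case between 0.08 and 0.0855 m and y of board in the frame of case between 0.079 and 0.091 m and angle between board's own z axis and vertical below 0.03 rad), for 0.2 s.
3. the locking slide has been pushed in (value of joint lock above 0.021 m), for 0.1 s.
At the end, for the whole second after the job is handed in: The board lies at rest and level in its notches (within 6 mm of its seat along the rails, within 2.5 mm of its seated height), the locking slide is at least 21 of its 26 mm in, and the four loose instruments are within 20 mm of where they began (all of step 2 and value of joint lock above 0.021 m and linear speed of board below 0.01 m/s and distance of each of laryngoscope, drill, oximeter, penlight from where it was at the start of the episode below 0.02 m); the robot touches nothing.
It fails at once if the board is lifted more than 10 mm off its rails (z of board in the frame of case above 0.1 m).
It fails at once if the board is tipped more than 0.2 rad (angle between board's own z axis and vertical above 0.2 rad).
It fails at once if one of the four loose instruments is moved more than 20 mm (distance of any of laryngoscope, drill, oximeter, penlight from where it was at the start of the episode above 0.02 m).
It also fails if it takes over 48 s, if anything falls off the work surface, if the arm or the gripper's body presses on something with over 40 N, if the wrist force passes 120 N, or if a joint passes its speed limit or range.

## Working session

There is one attempt and no reset: what is moved stays moved. The work goes in short steps, Python scripts to look and compute and a tool call to move; the robot and the scene stay as the last step left them, time stands still between calls to the robot, and variables do not carry over. Pictures are saved under pics/ and viewed, at most 10 in all, crops included, and the job is handed in when it is done.

Besides the shell and the picture viewer there is one more tool, called after "Call:" by a JSON object that holds its "name" and its "arguments". move_arm: Moves the arm, as the interface text tells. Its arguments: {"type":"object","properties":{"motion":{"type":"array","items":{"type":"array","items":{"type":"number"}}}},"required":["motion"]}

```bash
mkdir -p pics; ls; cat > h.py <<'E'
import numpy as np, cv2
from cell import env, imaging
from scipy.spatial.transform import Rotation as R
def rays(name,uv,st=None):
    p=imaging.camera_params(name); uv=np.atleast_2d(uv).astype(float)
    K=np.array([[p['fx'],0,p['cx']],[0,p['fy'],p['cy']],[0,0,1.]])
    n=cv2.undistortPoints(uv[:,None],K,np.array([p['k1'],0,0,0.]))[:,0]
    d=np.c_[n,np.ones(len(n))]
    if 'world_to_cam' in p: T=np.linalg.inv(np.array(p['world_to_cam']))
    else:
        W=np.eye(4); W[:3,:3]=R.from_euler('xyz',st['ee_rot'],degrees=True).as_matrix(); W[:3,3]=st['ee_pos']
        T=W@np.array(p['hand_eye'])
    return T[:3,3], d@T[:3,:3].T
def onplane(name,uv,z,st=None):
    o,d=rays(name,uv,st); return o+d*((z-o[2])/d[:,2])[:,None]
def cloud(name,depth,st=None):
    v,u=np.mgrid[:420,:560]; o,d=rays(name,np.c_[u.ravel(),v.ravel()],st)
    P=o+d*depth.ravel()[:,None]; P[depth.ravel()==0]=np.nan
    return P.reshape(420,560,3)
E
python3 - <<'E'
from h import *
s=env.read_state(); print(s)
a={}
for n in('scene','top','wrist'):
    im,d=imaging.grab_frame(n); cv2.imwrite(f'pics/{n}0.png',im[...,::-1]); a[n]=im;a[n+'d']=d
    print(n,imaging.camera_params(n),(d>0).mean())
np.savez('f0.npz',**a)
E
```

```text
pics
{'clock': 0.0, 'joints': array([ 6.62912927e+01,  1.22251638e+01, -2.00958391e+00,  7.58307247e+01,
        8.99230962e-04,  8.99989885e+01]), 'joint_vel': array([ 0.12003605,  0.02856457, -0.04513666,  0.03086295, -0.01384176,
       -0.07580446]), 'effort': array([ 3.79323519e-04, -6.86151409e+01,  4.87116981e+01,  1.74338400e-02,
       -7.77851051e-05,  1.03285402e-05]), 'ee_pos': array([200.9815717 , 457.6653643 , 404.20359526]), 'ee_rot': array([-1.79934528e+02, -9.00386179e-04,  1.56292303e+02]), 'contact_force': array([-0.01749977,  0.05515557,  0.16841849]), 'wrist_torque': array([-0.00457827, -0.0098087 , -0.02228554]), 'finger_force': 0.0, 'opening': 85.19197502585061}
scene {'fx': 522.0744656308191, 'fy': 522.0744656308191, 'cx': 275.7467766333084, 'cy': 207.5496780730065, 'k1': -0.10900238234272287, 'world_to_cam': array([[ 1.26715260e-01,  9.91790494e-01, -1.71714702e-02,
        -9.69381164e+01],
       [ 5.69613657e-01, -8.69266601e-02, -8.17302904e-01,
        -1.71943924e+02],
       [-8.12085909e-01,  9.37836460e-02, -5.75952345e-01,
         2.00408517e+03],

[... 429 characters left out ...]

       [ 1.09078738e-01,  7.98823201e-03, -9.94001015e-01,
         1.05902858e+03],
       [ 0.00000000e+00,  0.00000000e+00,  0.00000000e+00,
         1.00000000e+00]])} 0.9960544217687075
wrist {'fx': 294.3878075292896, 'fy': 294.3878075292896, 'cx': 279.8820492815283, 'cy': 208.3977476948109, 'k1': -0.031122202273154327, 'hand_eye': array([[-2.01601070e-04, -9.58126207e-01, -2.86346173e-01,
         7.36605260e+01],
       [ 9.99999938e-01, -1.10561958e-04, -3.34101718e-04,
         3.64357303e-03],
       [ 2.88452619e-04, -2.86346222e-01,  9.58126170e-01,
         3.10993231e+01],
       [ 0.00000000e+00,  0.00000000e+00,  0.00000000e+00,
         1.00000000e+00]])} 0.9958545918367347
```

View pics/top0.png

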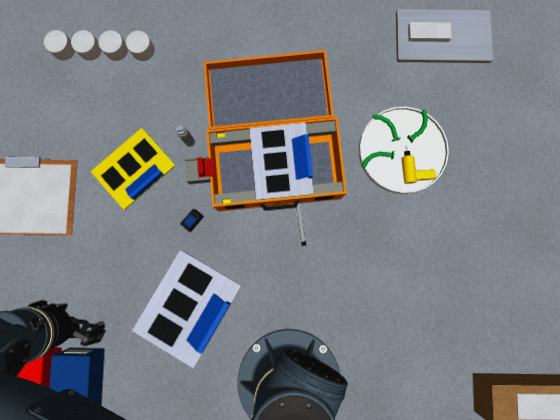

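View pics/scene0.png

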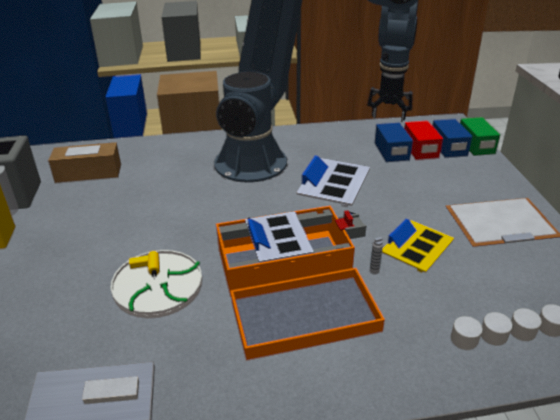

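The top view has three candidates: a white board in the case at (283,160), a yellow board at (132,168), and a larger white board on the counter at (187,308). The first one is meant: it is not yellow, it is the smaller white one, and it rides on the rails. The red lock tab is at (205,168), the laryngoscope at (183,134), the oximeter at (192,220), the penlight at (303,225) and the drill at (415,168).

```bash
python3 - <<'E'
from h import *
a=np.load('f0.npz'); im=a['top']; P=cloud('top',a['topd'])
hsv=cv2.cvtColor(im,cv2.COLOR_RGB2HSV); H,S,V=cv2.split(hsv)
v,u=np.mgrid[:420,:560]
def comp(m,seed=None):
    n,l,st,c=cv2.connectedComponentsWithStats(m.astype(np.uint8)); 
    return l,st,c
box=(u>190)&(u<355)&(v>45)&(v<250)
def rect(m,name):
    q=P[m]; r=cv2.minAreaRect(q[:,:2].astype(np.float32)); print(name,m.sum(),'rect',np.round(r[0],1),np.round(r[1],1),round(r[2],2),'z',np.round(np.nanpercentile(q[:,2],[5,50,95]),1))
    return r
ori=box&(H>5)&(H<20)&(S>150)
rim=ori&(P[...,2]>92)&(P[...,2]<108)
print('orange z hist',np.histogram(P[ori][:,2],bins=np.arange(-10,125,10))[0])
r=rect(rim,'rim'); print(np.round(cv2.boxPoints(r),1))
white=box&(S<60)&(V>170)&(P[...,2]>95); rb=rect(white,'boardtop'); print(np.round(cv2.boxPoints(rb),1))
blue=box&(H>100)&(H<130)&(S>120)&(u>285)&(u<320)&(P[...,2]>100); rl=rect(blue,'lip')
top=blue&(P[...,2]>np.nanmax(P[blue][:,2])-4); rect(top,'liptop');print(np.round(cv2.boxPoints(rl),1))
red=(u>190)&(u<225)&(v>150)&(v<185)&((H<5)|(H>175))&(S>140); rect(red,'red'); rt=red&(P[...,2]>128); rr=rect(rt,'redtop') ;print(np.round(cv2.boxPoints(rr),1))
for nm,b in dict(laryn=(172,122,194,147),oxi=(178,206,206,232),pen=(296,200,310,247),drill=(398,142,438,188)).items():
    m=(u>b[0])&(u<b[2])&(v>b[1])&(v<b[3])&(P[...,2]>(6 if nm!='drill' else 28)); rect(m,nm)
m=(u>355)&(u<455)&(v>100)&(v<200)&(P[...,2]>15); rect(m,'tt')
c=cv2.resize(im[100:240,170:330],None,fx=4.5,fy=4,interpolation=cv2.INTER_CUBIC); cv2.imwrite('pics/crop.png',c[...,::-1])
E
```

```text
orange z hist [  21  698  464  363  385 1022   98  168  117  137  580  487    0]
rim 1025 rect [586.4  43.4] [211.5 353.3] 6.91 z [ 94.9  99.9 103.2]
[[ 460.2  206.1]
 [ 502.7 -144.7]
 [ 712.7 -119.2]
 [ 670.2  231.5]]
boardtop 2146 rect [588.8  29.3] [193.7 149.5] 6.51 z [102.2 105.3 108.2]
[[484.2  92.6]
 [501.1 -55.9]
 [693.5 -34. ]
 [676.6 114.6]]
lip 703 rect [598.8 -23.7] [119.6  41.5] 6.66 z [109.8 126.5 136.8]
liptop 55 rect [596.5 -38.3] [106.7  12.1] 7.68 z [136.3 137.  138.9]
[[536.9 -10.1]
 [541.7 -51.3]
 [660.6 -37.4]
 [655.8   3.8]]
red 306 rect [567.3 223.2] [42.4 51.3] 87.14 z [104.3 108.7 137.1]
redtop 97 rect [564.3 235.8] [42.3 12.7] 6.66 z [129.3 134.4 138.1]
[[542.6 239.6]
 [544.1 227. ]
 [586.1 231.9]
 [584.6 244.6]]
laryn 224 rect [664.3 294.2] [25.2 28.7] 61.85 z [ 17.8  87.6 118.9]
oxi 285 rect [435.9 278.2] [34.5 58.9] 51.35 z [11.8 28.5 31.8]
pen 192 rect [432.6 -29.6] [ 34.9 124. ] 85.54 z [ 7.4 11.3 38.8]
drill 612 rect [ 580.3 -352.1] [118.3  96.2] 61.94 z [34.2 49.4 57.7]
tt 6126 rect [ 643.6 -317.6] [250.  249.5] 83.77 z [19.5 23.6 49.4]
```

View pics/crop.png

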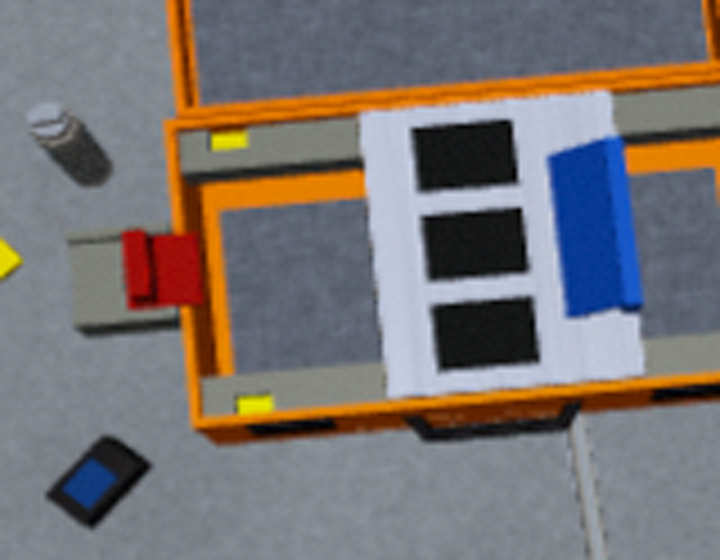

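The enlarged crop confirms the target. The white board sits on the rails with its blue lip at crop (595,230), the red tab is at (135,265), and the yellow notch floors are at (230,140) and (255,403). The sizes match: board 193.7×149.5, rim 211×353 at z 100. Case yaw is about 6.9°, so travel to the seat is about 99 mm. I'll turn the tool so that its x is the case's +y, then move behind the lip with the gripper shut.

Call:
{"name": "move_arm", "arguments": {"motion": [[0, 0, 0, 0, 0, 0.173, 0], [0, 0, 0, 0, 0, 0.173, 0], [0, 0, 0, 0, 0, 0.173, 0], [0, 0, 0, 0, 0, 0.173, 0], [0, 0, 0, 0, 0, 0.173, 0], [0, 0, 0, 0, 0, 0.173, 0], [-4.12, 2.38, 0, 0, 0, 0, 0], [-4.12, 2.38, 0, 0, 0, 0, 0], [-4.12, 2.38, 0, 0, 0, 0, 0], [-4.12, 2.38, 0, 0, 0, 0, 0], [-4.12, 2.38, 0, 0, 0, 0, 0], [-4.12, 2.38, 0, 0, 0, 0, 0], [-4.12, 2.38, 0, 0, 0, 0, 0], [-4.12, 2.38, 0, 0, 0, 0, 0], [-4.12, 2.38, 0, 0, 0, 0, 0], [-4.12, 2.38, 0, 0, 0, 0, 0], [-4.12, 2.38, 0, 0, 0, 0, 0], [-4.12, 2.38, 0, 0, 0, 0, 0], [-4.12, 2.38, 0, 0, 0, 0, 0], [-4.12, 2.38, 0, 0, 0, 0, 0]]}}

```text
clock: 2.65
ee_pos: [601.1, -76.8, 404.4]
ee_rot: [-180.0, -0.0, 96.8]
contact_force: [1.1, 0.1, 0.3]
opening: 0.1
finger_force: 0.0
```

```bash
python3 - <<'E'
from h import *
s=env.read_state(); im,d=imaging.grab_frame('wrist'); P=cloud('wrist',d,s)
cv2.imwrite('pics/w1.png',im[...,::-1])
H,S,V=cv2.split(cv2.cvtColor(im,cv2.COLOR_RGB2HSV))
th=np.radians(6.85); ex=np.array([np.cos(th),np.sin(th)]); ey=np.array([-np.sin(th),np.cos(th)])
q=P[(H>100)&(H<130)&(S>120)&(P[...,2]>100)&(P[...,2]<150)]
r=cv2.minAreaRect(q[:,:2].astype(np.float32)); print('lip',len(q),r,np.percentile(q[:,2],[2,50,98]))
t=q[q[:,2]>130]; print('liptop ey',np.percentile(t[:,:2]@ey,[1,50,99]),'ex',np.percentile(t[:,:2]@ex,[1,50,99]),t.mean(0))
rel=(P-s['ee_pos'])
f=(np.abs(rel[...,0])<60)&(np.abs(rel[...,1])<60)&(P[...,2]>170)
print('finger px',f.sum(),'z',np.percentile(P[f][:,2],[0,1,5,50]) if f.any() else '', 'ey',np.percentile(rel[f][:,:2]@ey,[1,50,99]),'ex',np.percentile(rel[f][:,:2]@ex,[1,50,99]))
print('tcp',s['ee_pos'][:2]@ex,s['ee_pos'][:2]@ey)
E
```

```text
lip 5926 ((600.5194091796875, -25.64044761657715), (114.0130844116211, 36.19873046875), 6.807632923126221) [112.56671855 128.13295877 135.73206388]
liptop ey [-115.01855671 -106.81771387  -98.50189557] ex [537.91525604 590.99520977 641.86091761] [598.960509   -35.74568912 133.83561588]
finger px 50884 z [233.97912712 246.99242532 275.24840906 311.7173023 ] ey [-7.42614696 11.9096621  20.60199062] ex [-56.41358344  -0.42114697  56.41180438]
tcp 587.6178223896057 -147.9311326272748
```

View pics/w1.png

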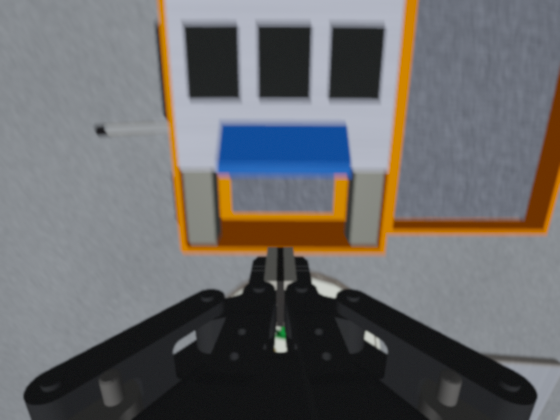

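The wrist view shows the lip at (284,148), its rear edge about 22 mm ahead of the shut fingertips at (280,260), with clear space behind it. I'll descend to tip z of about 114 with a 2 mm shift to centre on the lip.

Call:
{"name": "move_arm", "arguments": {"motion": [[0, 0.2, 1.95, 0, 0, 0, 0], [0, 0, 1.95, 0, 0, 0, 0], [0, 0, 1.95, 0, 0, 0, 0], [0, 0, 1.95, 0, 0, 0, 0], [0, 0, 1.95, 0, 0, 0, 0], [0, 0, 1.95, 0, 0, 0, 0], [0.5, 0, 0, 0, 0, 0, 0], [0.5, 0, 0, 0, 0, 0, 0], [0.4, 0, 0, 0, 0, 0, 0], [0.3, 0, 0, 0, 0, 0, 0], [0.3, 0, 0, 0, 0, 0, 0], [0.3, 0, 0, 0, 0, 0, 0], [0.3, 0, 0, 0, 0, 0, 0], [0.3, 0, 0, 0, 0, 0, 0]]}}

```text
clock: 4.45
ee_pos: [599.0, -46.7, 288.0]
ee_rot: [180.0, 0.1, 96.8]
contact_force: [1.1, -6.0, 2.1]
opening: 0.2
finger_force: 3.1
```

In contact, with about 6 N along the push. I'll keep pushing.

Call:
{"name": "move_arm", "arguments": {"motion": [[0.5, 0, 0, 0, 0, 0, 0], [0.5, 0, 0, 0, 0, 0, 0], [0.5, 0, 0, 0, 0, 0, 0], [0.5, 0, 0, 0, 0, 0, 0], [0.5, 0, 0, 0, 0, 0, 0], [0.5, 0, 0, 0, 0, 0, 0], [0.5, 0, 0, 0, 0, 0, 0], [0.5, 0, 0, 0, 0, 0, 0], [0.5, 0, 0, 0, 0, 0, 0], [0.5, 0, 0, 0, 0, 0, 0], [0.5, 0, 0, 0, 0, 0, 0], [0.5, 0, 0, 0, 0, 0, 0], [0.4, 0, 0, 0, 0, 0, 0], [0.4, 0, 0, 0, 0, 0, 0]]}}

```text
clock: 6.2
ee_pos: [590.9, 20.8, 288.0]
ee_rot: [180.0, 0.1, 96.8]
contact_force: [0.8, -6.7, 1.7]
opening: -0.0
finger_force: 3.2
```

```bash
cat > chk.py <<'E'
from h import *
import sys
s=env.read_state(); im,d=imaging.grab_frame('wrist'); P=cloud('wrist',d,s)
cv2.imwrite(f'pics/{sys.argv[1]}.png',im[...,::-1])
H,S,V=cv2.split(cv2.cvtColor(im,cv2.COLOR_RGB2HSV))
th=np.radians(6.85); ex=np.array([np.cos(th),np.sin(th)]); ey=np.array([-np.sin(th),np.cos(th)])
q=P[(H>100)&(H<130)&(S>120)&(P[...,2]>90)&(P[...,2]<150)]
print('lip',len(q),'z98',np.percentile(q[:,2],[50,98]),'ey',np.percentile(q[:,:2]@ey,[1,99]))
w=(S<60)&(V>170)&(P[...,2]>85)&(P[...,2]<115); b=P[w]; A=np.c_[b[:,:2],np.ones(len(b))]; c=np.linalg.lstsq(A,b[:,2],rcond=None)[0]
print('board z',np.median(b[:,2]),'tilt',c[:2],'ey',np.percentile(b[:,:2]@ey,[1,99]))
o=(H>5)&(H<20)&(S>150)&(P[...,2]>93)&(P[...,2]<115); print('rim z',np.median(P[o][:,2]) if o.any() else 0)
print('tcp',s['ee_pos'],s['ee_pos'][:2]@ex,s['ee_pos'][:2]@ey,s['contact_force'])
E
python3 chk.py w2
```

```text
lip 22965 z98 [125.78840636 135.50634795] ey [-38.33761637   2.70869932]
board z 104.69366090654334 tilt [-2.66406566e-05 -3.34340128e-04] ey [-36.29746483  75.31476244]
rim z 99.55876041899964
tcp [590.94865797  20.81668089 287.99937955] 589.2131649480386 -49.81462443841312 [ 0.76856377 -6.74073761  1.6616063 ]
```

The board is still riding flat (top z 104.7) with about 20 mm to go. I'll push slowly and watch for the drop.

Call:
{"name": "move_arm", "arguments": {"motion": [[0.3, 0, 0, 0, 0, 0, 0], [0.3, 0, 0, 0, 0, 0, 0], [0.3, 0, 0, 0, 0, 0, 0], [0.3, 0, 0, 0, 0, 0, 0], [0.2, 0, 0, 0, 0, 0, 0], [0.2, 0, 0, 0, 0, 0, 0], [0.1, 0, 0, 0, 0, 0, 0]]}}

```text
clock: 7.12
ee_pos: [589.0, 37.6, 288.0]
ee_rot: [180.0, 0.1, 96.8]
contact_force: [0.9, -6.4, 1.8]
opening: -0.0
finger_force: 3.3
```

```bash
python3 chk.py w3
```

```text
lip 22955 z98 [125.7409969  135.47375375] ey [-21.32933965  19.59630006]
board z 104.64490272076105 tilt [-2.70483706e-05 -6.65113440e-04] ey [-19.30365538  92.30206787]
rim z 99.52396405980099
tcp [589.00308225  37.6203504  287.96670033] 589.2856583376378 -32.89885314546085 [ 0.87262707 -6.36402817  1.75643155]
```

Call:
{"name": "move_arm", "arguments": {"motion": [[0.1, 0, 0, 0, 0, 0, 0], [0.1, 0, 0, 0, 0, 0, 0], [0.1, 0, 0, 0, 0, 0, 0], [0.1, 0, 0, 0, 0, 0, 0], [0, 0, 0, 0, 0, 0, 0]]}}

```text
clock: 7.8
ee_pos: [588.4, 41.9, 287.7]
ee_rot: [180.0, 0.0, 96.8]
contact_force: [0.6, -4.1, -0.0]
opening: 0.1
finger_force: 2.1
```

```bash
python3 chk.py w4
```

```text
lip 20770 z98 [118.76629124 128.51017931] ey [-16.71258992  24.07995422]
board z 97.68853296346816 tilt [-5.70468709e-05 -9.80022684e-05] ey [-14.92499261  99.21779954]
rim z 99.37473188982528
tcp [588.35157738  41.93576591 287.73606382] 589.1535055831246 -28.536536641274033 [ 0.63041402 -4.0555133  -0.02989784]
```

The board has dropped 7 mm (top 97.7, level) to the predicted position. I'll back off, rise, and move over beyond the red tab.

Call:
{"name": "move_arm", "arguments": {"motion": [[-0.5, 0, 0, 0, 0, 0, 0], [-1.5, 0, 0, 0, 0, 0, 0], [0, 0, -2, 0, 0, 0, 0], [0, 0, -2, 0, 0, 0, 0], [0, 0, -2, 0, 0, 0, 0], [0, 0, -2, 0, 0, 0, 0], [0, 0, -2, 0, 0, 0, 0], [0, 0, -2, 0, 0, 0, 0], [3.1, 0, 0, 0, 0, 0, 0], [3.1, 0, 0, 0, 0, 0, 0], [3.1, 0, 0, 0, 0, 0, 0], [3.1, 0, 0, 0, 0, 0, 0], [3.1, 0, 0, 0, 0, 0, 0], [3.1, 0, 0, 0, 0, 0, 0], [3.1, 0, 0, 0, 0, 0, 0], [3.1, 0, 0, 0, 0, 0, 0], [0, 0, 0, 0, 0, 0, 0]]}}

```text
clock: 9.98
ee_pos: [561.2, 269.5, 407.3]
ee_rot: [-180.0, -0.0, 96.9]
contact_force: [0.4, -0.4, -0.4]
opening: -0.2
finger_force: 0.0
```

```bash
python3 - <<'E'
from h import *
s=env.read_state()
th=np.radians(6.85); ex=np.array([np.cos(th),np.sin(th)]); ey=np.array([-np.sin(th),np.cos(th)])
print('tcp',s['ee_pos'],s['ee_pos'][:2]@ex,s['ee_pos'][:2]@ey)
for n in('wrist','top'):
    im,d=imaging.grab_frame(n); P=cloud(n,d,s); cv2.imwrite(f'pics/l_{n}.png',im[...,::-1])
    H,S,V=cv2.split(cv2.cvtColor(im,cv2.COLOR_RGB2HSV))
    m=((H<5)|(H>175))&(S>140)&(P[...,2]>95)&(P[...,2]<145)&(np.hypot(P[...,0]-566,P[...,1]-225)<70)
    t=P[m&(P[...,2]>130)]; q=P[m]
    print(n,m.sum(),len(t)); 
    if len(t): print('top z',np.median(t[:,2]),'ex',np.percentile(t[:,:2]@ex,[2,98]),'ey',np.percentile(t[:,:2]@ey,[2,98]),'all ey',np.percentile(q[:,:2]@ey,[2,98]))
    w=(S<60)&(V>170)&(P[...,2]>85)&(P[...,2]<115)&(np.abs(P[...,0]-580)<110)&(P[...,1]<215)&(P[...,1]>0); b=P[w]
    if len(b): print('board z',np.median(b[:,2]),'ey',np.percentile(b[:,:2]@ey,[1,99]))
E
```

```text
tcp [561.24805704 269.45869068 407.32693387] 589.3802169084629 200.5949337288938
wrist 1440 618
top z 134.54770965775344 ex [569.82439575 610.18271644] ey [162.78026601 175.52875841] all ey [144.69131919 180.07152287]
board z 97.85125824354202 ey [ 27.48218333 131.80769207]
top 295 87
top z 134.7920345653548 ex [568.27131196 608.9133332 ] ey [160.56573812 172.75816674] all ey [135.90368238 172.57973873]
board z 98.11628842110031 ey [-16.68222542 130.67615797]
```

The tab's outer face is at ey 175, the fingers' front is at 190, and the tab is centred. I'll descend to tip z of 118 and push.

Call:
{"name": "move_arm", "arguments": {"motion": [[0, 0, 1.95, 0, 0, 0, 0], [0, 0, 1.95, 0, 0, 0, 0], [0, 0, 1.95, 0, 0, 0, 0], [0, 0, 1.95, 0, 0, 0, 0], [0, 0, 1.95, 0, 0, 0, 0], [0, 0, 1.95, 0, 0, 0, 0], [-0.4, 0, 0, 0, 0, 0, 0], [-0.4, 0, 0, 0, 0, 0, 0], [-0.4, 0, 0, 0, 0, 0, 0], [-0.4, 0, 0, 0, 0, 0, 0], [-0.4, 0, 0, 0, 0, 0, 0], [-0.4, 0, 0, 0, 0, 0, 0], [-0.4, 0, 0, 0, 0, 0, 0], [-0.3, 0, 0, 0, 0, 0, 0], [-0.3, 0, 0, 0, 0, 0, 0], [-0.2, 0, 0, 0, 0, 0, 0], [-0.2, 0, 0, 0, 0, 0, 0], [0, 0, 0, 0, 0, 0, 0]]}}

```text
clock: 12.32
ee_pos: [565.8, 230.5, 290.6]
ee_rot: [-180.0, 0.0, 96.8]
contact_force: [-0.2, -0.5, 0.0]
opening: -0.0
finger_force: 0.0
```

```bash
cat > lk.py <<'E'
from h import *
s=env.read_state()
th=np.radians(6.85); ex=np.array([np.cos(th),np.sin(th)]); ey=np.array([-np.sin(th),np.cos(th)])
print('tcp',s['ee_pos'],s['ee_pos'][:2]@ey,s['contact_force'],s['finger_force'])
for n in('wrist','top'):
    im,d=imaging.grab_frame(n); P=cloud(n,d,s); cv2.imwrite(f'pics/k_{n}{s["clock"]:.1f}.png',im[...,::-1])
    H,S,V=cv2.split(cv2.cvtColor(im,cv2.COLOR_RGB2HSV))
    m=((H<5)|(H>175))&(S>140)&(P[...,2]>95)&(P[...,2]<145)&(np.hypot(P[...,0]-566,P[...,1]-215)<80)
    t=P[m&(P[...,2]>130)]; q=P[m]
    print(n,m.sum(),len(t)); 
    if len(t): print('top ey',np.percentile(t[:,:2]@ey,[2,98]))
    if len(q): print('all ey',np.percentile(q[:,:2]@ey,[2,98]))
    w=(S<60)&(V>170)&(P[...,2]>85)&(P[...,2]<115)&(np.abs(P[...,0]-580)<110)&(P[...,1]<215)&(P[...,1]>0); b=P[w]
    if len(b): print('board z',np.median(b[:,2]),'ey',np.percentile(b[:,:2]@ey,[1,99]))
E
python3 lk.py; ls pics
```

```text
tcp [565.75541034 230.50144873 290.60836999] 161.37818219411736 [-0.20177605 -0.5013378   0.04020271] 0.04099125741049647
wrist 591 36
top ey [168.28521171 169.00629396]
all ey [146.64250904 168.73610527]
board z 97.69178217121231 ey [109.06761621 132.63771962]
top 48 0
all ey [110.83321251 124.75672059]
board z 98.01729271323717 ey [-17.71895664 129.37039308]
crop.png
k_top12.3.png
k_wrist12.3.png
l_top.png
l_wrist.png
scene0.png
top0.png
w1.png
w2.png
w3.png
w4.png
wrist0.png
```

The tongue tip moved from ey 136 to about 111, so it is nearly fully in. I'll nudge it to the stop.

Call:
{"name": "move_arm", "arguments": {"motion": [[-0.1, 0, 0, 0, 0, 0, 0], [-0.1, 0, 0, 0, 0, 0, 0], [-0.1, 0, 0, 0, 0, 0, 0]]}}

```text
clock: 12.8
ee_pos: [565.9, 229.3, 290.8]
ee_rot: [-180.0, -0.3, 96.9]
contact_force: [-3.8, 21.5, -1.9]
opening: 0.3
finger_force: 10.8
```

The reading is 21.5 N and the tool advanced only about 1 mm of the 3 mm commanded, so the slide is against its stop. I'll retreat, rise and check.

Call:
{"name": "move_arm", "arguments": {"motion": [[0.4, 0, 0, 0, 0, 0, 0], [1.5, 0, 0, 0, 0, 0, 0], [1.5, 0, 0, 0, 0, 0, 0], [0, 0, -2, 0, 0, 0, 0], [0, 0, -2, 0, 0, 0, 0], [0, 0, -3, 0, 0, 0, 0], [0, 0, -3, 0, 0, 0, 0], [0, 0, -2, 0, 0, 0, 0], [0, 0, 0, 0, 0, 0, 0]]}}

```text
clock: 13.92
ee_pos: [562.2, 262.3, 411.9]
ee_rot: [179.9, -0.0, 96.8]
contact_force: [0.0, 0.9, -0.9]
opening: -0.2
finger_force: 0.0
```

```bash
python3 lk.py; ls pics | grep k_
```

```text
tcp [562.23079665 262.34507531 411.92280921] 193.41488495315372 [ 0.01502227  0.8662901  -0.90347615] 0.0
wrist 672 88
top ey [147.31751944 151.14081466]
all ey [147.95352048 155.7544156 ]
board z 97.82967343195054 ey [ 29.26042836 132.20528524]
top 295 93
top ey [136.15571518 149.0194982 ]
all ey [111.81531973 149.08491897]
board z 98.17863237013387 ey [-16.77809856 130.38225013]
k_top12.3.png
k_top13.9.png
k_wrist12.3.png
k_wrist13.9.png
```

View pics/k_top13.9.png

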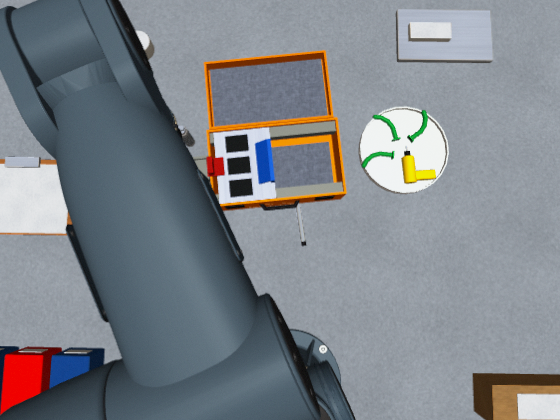

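The board is seated (lip at (264,163)) and the red slide is over its edge at (215,166). The drill and penlight are unmoved, and nothing is touching the robot. Handing in.

```bash
python3 -c "
from cell import env
print(env.hand_in())"
```

```text
the job is handed in; nothing more can be done
None
```

Handed in at about 14 s: the board was pushed along its rails and dropped level into its notches, and the red slide was pushed to its stop (about 24–25 mm measured of 26); the drill and penlight looked unmoved, while the laryngoscope and oximeter were mostly hidden by the arm in the last picture, and the judged result was not shown to me.

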